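# Let the walnut out of the nut dispenser

## Task

First push the nut dispenser's catch tray fully home against its stop with the fingertips. Then press down the paddle of the lane that holds the large walnut, so that its gate lifts and the walnut rolls into the tray, and let the paddle come up again. Work the gate by its paddle only: do not touch the nuts or the gates, do not press the paddle of the lane with the small hazelnut, which stays shut in, and leave the things standing round about where they are.

Things in the scene. Friction and masses are not known exactly. Their poses are not given: they have to be found in the camera images.
- dispenser: Wooden nut dispenser, fixed, 122 mm tall, tray end to the robot's right. Origin: underside, below the pivots, mid-width. x: level, uphill along the lanes (tray end to paddle end), y: to the left lane, z up. Two open lanes (y = +40, -40 mm; 44 mm wide, sides 26 mm high, 10 degrees) run down to mouths at x = -100 mm, z = 50 mm. Steel rockers above them pivot at x = 0, z = 115 mm between posts.
- rocker_left (a joint): Rocker of the left lane (y = +40 mm): 0 = at rest, gate shut; grows as its paddle is pressed, to the hard stop at 0.45 rad. A spring returns it when let go; about 1 N at the paddle starts it and about 3 N takes it to the stop. From about 0.32 rad the walnut can pass below the gate.
- rocker_right (a joint): The same for the right lane (y = -40 mm).
- paddle_left (a point): Centre of the top face of the left rocker's paddle, a black ribbed pad 44 x 44 mm, 86 mm uphill (+x) of the pivot and 123 mm above the worktop at rest; the next paddle is 80 mm away, centre to centre. It sinks about 37 mm to the stop. Axes as the dispenser's while at rest.
- paddle_right (a point): The same for the right rocker.
- gate_left (a point): Steel gate plate of the left lane, 4 x 38 x 58 mm, fixed to the downhill end of the left rocker, 85 mm from the pivot. The point is the middle of its lower edge, 60 mm above the worktop (8 mm above the lane floor) when shut.
- gate_right (a point): The same for the right lane.
- catch_tray (a joint): Catch tray's slide: 0 = fully home against its stop, below both lane mouths; positive = metres drawn out downhill (-x of the dispenser). It starts 45 to 80 mm out, moves freely with about 1.5 N of friction and stays where it is left.
- tray_front (a point): Middle of the top edge of the tray's outer end face, the face farthest from the lanes, 37 mm above the worktop. Pushing this upright face (140 mm wide, 36 mm high, flat) along the dispenser's +x takes the tray home.
- tray_floor (a point): Centre of the tray's inner floor, 6 mm above the worktop. The wooden tray is open on top, 120 x 140 mm outside (120 along the slide), walls 5 mm thick and 36 mm high. Axes as the dispenser's.
- walnut: The large nut, round, 36 mm across, loose, waiting in one of the two lanes behind the shut gate; origin at its centre. Which lane is not fixed.
- hazelnut: The small nut, round, 22 mm across, loose, behind the gate of the other lane; origin at its centre.
- pepper_grinder: Bystander: glass and steel grinder, 54 mm across, 136 mm tall, loose, standing beside the right lane; origin at the centre of its underside.
- spice_jar1: Bystander: spice jar with a lid, 46 mm across, 106 mm tall, loose, standing beside the left lane; origin at the centre of its underside.
- mug_blue: Bystander: mug, 86 x 122 mm, 96 mm tall, loose; origin at the centre of its underside.
- egg_timer: Bystander: kitchen timer, 66 mm across, 60 mm tall, loose; origin at the centre of its underside.

How it is judged:
By the outcome, as a careful person would: the job done as asked, in the order asked, and still so for the second after the job is handed in, with the robot touching nothing.
It also fails if it takes over 48 s, if anything falls off the work surface, if the arm or the gripper's body presses on something with over 40 N, if the wrist force passes 120 N, or if a joint passes its speed limit or range.

## Robot

A 6-joint arm with a two-finger parallel gripper is mounted at the origin on a cart in front of the work surface, level with it; the furniture and walls round the work are solid. World frame = base frame: x ahead of the robot, y to its left, z up, the work surface at z = 0. Lengths are in m, angles in degrees, forces in N, time in s.
With the tool pointing down it reaches from about 0.375 to 0.825 m from the base axis. Payload 5.5 kg.
Tool frame: the origin (TCP) lies at the very end of the fingers, on their centre line; the grasp point (between the pads) lies 19 mm behind it; z points along the fingers, y is the line along which they close (so a half turn about z gives the same grasp; the last joint's range is limited). The gripper opens to 85 mm and grips with 20 to 120 N. Pads are 22 mm wide; open, the fingers measure 114 mm over their backs; the gripper's body (76 mm by 85 mm) begins 54 mm behind the grasp point. The pads swing forward as they close: fully open they stand 13 mm farther back than shut.
Start: joints at [-75.057, 17.962, -2.699, 69.339, 0, 90], TCP at [0.155, -0.58, 0.231] pointing down, gripper open.
Joint ranges: [-152.73, 152.73], [-39.44, 99.34], [-58.76, 71.6], [-118.89, 123.64], [-81.53, 83.1], [-180, 180]. Speed limits (degrees/s): [136.94, 136.94, 172.46, 180, 180, 180].

## Interface

Orientations are given as [roll, pitch, yaw] about the fixed x, y, z axes, in that order (R = Rz(yaw) Ry(pitch) Rx(roll)).
In Python, from cell import bot gives the robot as it stands.
- The arm moves only by the tool send_rows, never from a script. Its argument "moves" is one flat list of numbers, 7 for each row, row after row: the shift along the tool's x, y, z in mm, then the turn, a rotation vector about the tool's x, y, z in rad, then the finger opening in mm, from 0 to 85.4. A call has exactly 8 rows; each row is the pose to reach, as a shift and turn from the pose commanded when the call began, along the tool's axes at that moment; what a row does not reach only later rows make up. A row lasts 1/10 s, in which the tool goes at most 50 mm and 8.59 degrees, less where a joint would pass 70% of its speed; a pose out of reach is approached as far as the arm can. A call with a gripper value outside its range is refused whole. The fingers move at their own pace and stop on an object; the grip force is fixed at half the most. Time passes only in rows, so rows that repeat a pose let the fingers close, or fill a call up. It gives the time, the measured TCP pose, the force, the opening and the grip force at its end, in the units of the state.
- bot.observe(): the state, without advancing time (a new reading comes with each control period).
- bot.capture(name): name is "side" or "top" or "wrist"; returns a dict with "pixels" (384x512x3 uint8, red, green, blue), "z_map" (384x512 float32, m along the optical axis (not along the pixel's ray), 0 where there is no reading), "camera_matrix" (3x3 intrinsics, pixels), "cam_to_world" (4x4, takes a point from camera to world coordinates). Camera axes: x right, y down, z forward; pixel columns grow to the right and rows downward; lengths in m; the calibration is good to about 2 mm. A picture is of the moment at which its call begins.
- bot.job_done(): hands the job in; it is judged then, once.
Trained networks look in a picture, given as the dict that the camera call returned (one of the last four; its "shot" number tells which), for a name from the list of things; names that differ only in an ending like _2 or _b are one class to them, and where a whole thing is asked for, a point or a joint stands for the part that bears it (a point fixed in the world has none). Each returns a list of dicts, best first, with "confidence" (0 to 1); they miss things now and then, are a little off and sometimes report something else, mostly with a low value. They report only what shows in the picture. A call takes as long as a camera call.
- bot.search_frame(picture, label): "location" ([column, row] in pixels, amid what is visible of it).
- bot.trace(picture, label): "pixels" (384x512 bool, what is visible of it) and "location" ([column, row] in pixels, amid what is visible of it).
The state is a dict: "time_s": time; "qpos": joint angles; "dq": joint speeds; "joint_efforts": joint torques, N m; "eef_pos": TCP position; "orientation": TCP orientation; "wrist_force": force on the tool from outside, world axes, zero at the start; "torque": the same for the moment, N m; "opening": opening from 0.0 (shut) to 1.0 (fully open); "grip_force": force on a finger pad.
Only numpy, scipy, OpenCV 4.12 (cv2) and the standard library are available. Lean on these libraries where they do the work, as an engineer would, in place of code of your own. Each camera call takes 0.05 s, during which the arm holds its last target. There are 200 camera calls.

## Working session

There is one attempt and no reset: what is moved stays moved. The work goes in short steps, Python scripts to look and compute and a tool call to move; the robot and the scene stay as the last step left them, time stands still between calls to the robot, and variables do not carry over. Pictures are saved under pics/ and viewed, at most 10 in all, crops included, and the job is handed in when it is done.

Besides the shell and the picture viewer there is one more tool, called after "Emit:" as a command line: name --argument value ..., lists and objects as JSON in quotes. send_rows: Moves the arm, as the interface text tells. Its arguments: {"type":"object","properties":{"moves":{"type":"array","items":{"type":"number"}}},"required":["moves"]}

```bash
mkdir -p pics; ls
cat > h.py <<'E'
import numpy as np, cv2
from cell import bot
def save(p,n): cv2.imwrite(f'pics/{n}.png',p["pixels"][:,:,::-1])
def pts(p,mask):
    v,u=np.nonzero(mask&(p["z_map"]>0)); z=p["z_map"][v,u]; K=p["camera_matrix"]
    c=np.stack([(u-K[0,2])/K[0,0]*z,(v-K[1,2])/K[1,1]*z,z,np.ones_like(z)])
    return (p["cam_to_world"]@c)[:3].T
E
python3 - <<'E'
from h import *
p=bot.capture("top"); save(p,"top"); q=bot.capture("side"); save(q,"side")
cv2.imwrite('pics/both.png',cv2.resize(np.hstack([p["pixels"],q["pixels"]])[:,:,::-1],(800,300)))
for n in ["walnut","hazelnut","paddle_left","paddle_right","catch_tray","tray_front","tray_floor","dispenser","pepper_grinder","spice_jar1","mug_blue","egg_timer","gate_left"]:
    for nm,im in(("top",p),("side",q)):
        for r in bot.trace(im,n)[:2]:
            P=pts(im,r["pixels"])
            if len(P): print(n,nm,round(r["confidence"],2),np.round(r["location"]),len(P),np.round(np.median(P,0),3),np.round(P.min(0),3),np.round(P.max(0),3))
print(bot.observe())
E
```

```text
pics
paddle_left top 0.79 [214. 216.] 399 [0.439 0.013 0.12 ] [ 0.417 -0.139  0.001] [0.459 0.056 0.13 ]
paddle_left top 0.56 [296. 199.] 1481 [ 0.487 -0.254  0.007] [ 0.414 -0.313 -0.006] [ 0.556 -0.19   0.046]
paddle_left side 0.64 [250. 203.] 279 [ 0.438 -0.046  0.116] [ 0.411 -0.31   0.001] [0.532 0.058 0.127]
paddle_right top 0.95 [214. 191.] 385 [0.519 0.007 0.121] [ 0.496 -0.137  0.054] [0.539 0.056 0.13 ]
paddle_right side 0.66 [236. 193.] 197 [ 0.516 -0.053  0.117] [ 0.493 -0.281 -0.005] [0.635 0.058 0.126]
catch_tray side 0.59 [234. 274.] 314 [0.36  0.289 0.035] [0.335 0.253 0.003] [0.4   0.306 0.063]
catch_tray side 0.55 [265. 192.] 339 [ 0.47  -0.302  0.018] [ 0.369 -0.392 -0.005] [ 0.553 -0.094  0.119]
tray_front side 0.87 [265. 190.] 297 [ 0.481 -0.301  0.018] [ 0.381 -0.358 -0.003] [ 0.585 -0.117  0.119]
tray_floor top 0.74 [294. 203.] 1492 [ 0.486 -0.254  0.007] [ 0.415 -0.321 -0.006] [ 0.56  -0.19   0.046]
tray_floor top 0.47 [138. 237.] 291 [0.369 0.264 0.048] [0.338 0.239 0.008] [0.399 0.305 0.067]
tray_floor side 0.58 [269. 188.] 263 [ 0.481 -0.302  0.018] [ 0.412
[... 1973 characters left out ...]
0.521 0.058 0.127]
{'time_s': 1.4, 'qpos': array([-7.50567542e+01,  1.79631213e+01, -2.69913488e+00,  6.93405534e+01,
        2.94648029e-04,  8.99985217e+01]), 'dq': array([-0.02384376,  0.0074742 , -0.03484194,  0.08269685, -0.01114588,
        0.07810694]), 'joint_efforts': array([-1.63329361e-03, -5.39453173e+01,  3.40047419e+01,  1.38362586e-03,
       -2.70338041e-04,  4.48381343e-06]), 'eef_pos': array([ 0.15471384, -0.57968957,  0.23128627]), 'orientation': array([-1.79997190e+02, -2.94720519e-04,  1.49447241e+01]), 'wrist_force': array([ 0.58527122, -0.28886894, -0.10153016]), 'torque': array([ 0.0385806 ,  0.02019152, -0.02204013]), 'grip_force': 0.0, 'opening': 1.0031830865135256}
```

Run:
```python
import cv2
p=cv2.imread('pics/top.png')[130:270,180:350]; q=cv2.imread('pics/side.png')[140:260,170:330]
cv2.imwrite('pics/c.png',cv2.resize(p,(714,588),interpolation=cv2.INTER_CUBIC))
cv2.imwrite('pics/d.png',cv2.resize(q,(800,600),interpolation=cv2.INTER_CUBIC))
```

```text
(no output)
```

View pics/c.png

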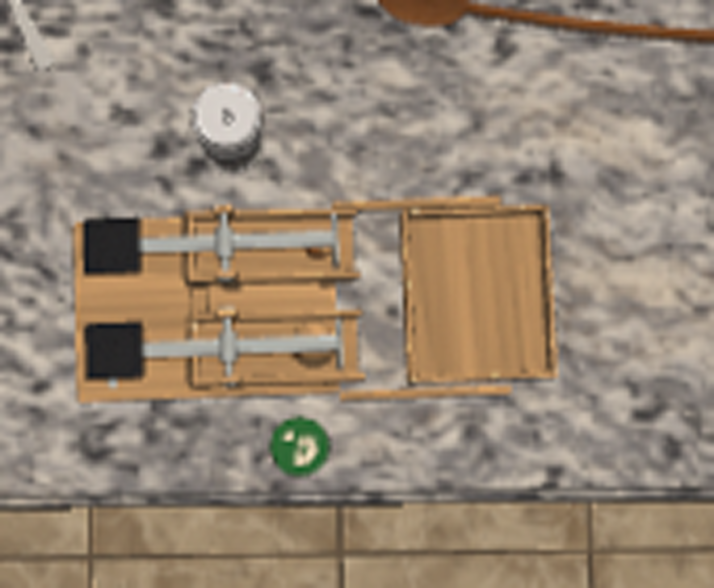

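View pics/d.png

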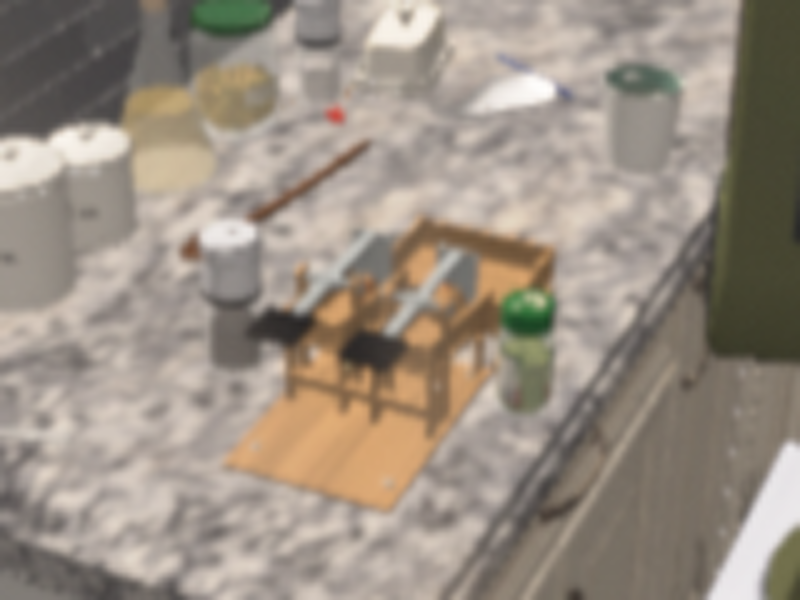

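Run:
```python
from h import *
p=bot.capture("top")
d=p["pixels"].astype(int)
H,W=d.shape[:2]; P=pts(p,np.ones((H,W),bool)&(p["z_map"]>0)); ok=p["z_map"]>0; C=d[ok]
dark=(C.max(1)<60)&(P[:,2]>.105)&(P[:,2]<.14)&(P[:,1]>-.05)
for a,b in((.4,.479),(.479,.56)):
    Q=P[dark&(P[:,0]>a)&(P[:,0]<b)]; r=cv2.minAreaRect((Q[:,:2]*1000).astype(np.float32)); print(len(Q),Q.mean(0).round(4),r)
# tray rim
T=P[(P[:,2]>.030)&(P[:,2]<.044)&(P[:,1]<-.17)&(P[:,1]>-.34)&(P[:,0]>.39)&(P[:,0]<.58)]
print(len(T),cv2.minAreaRect((T[:,:2]*1000).astype(np.float32)),T[:,1].min(),T[:,1].max())
# rocker arms direction: steel gray z>0.1
# nuts
br=(C[:,0]-C[:,2]>25)
for a,b in((.41,.47),(.49,.55)):
    Q=P[(P[:,0]>a)&(P[:,0]<b)&(P[:,1]>-.125)&(P[:,1]<-.07)&(P[:,2]<.12)]
    for y in np.arange(-.125,-.06,.007):
        S=Q[abs(Q[:,1]-y)<.0035]; print(a,round(y,3),np.round(np.sort(S[:,2])*1000).astype(int)[-12:])
o=bot.observe();print(o["time_s"])
```

```text
165 [0.4392 0.0337 0.1228] ((438.99066162109375, 34.020233154296875), (41.74669647216797, 38.457305908203125), 89.71194458007812)
165 [0.519  0.0359 0.1232] ((519.090576171875, 35.727230072021484), (38.73086929321289, 39.408050537109375), 89.8638687133789)
225 ((485.7443542480469, -252.05715942382812), (140.35374450683594, 119.77169036865234), 1.7623032331466675) -0.3131856407489869 -0.19206216971431417
0.41 -0.125 [ 76  78  79  82  84  85  85  88  92  93 119 119]
0.41 -0.118 [ 90  90  91  92 117 117 118 118 118 118 119 120]
0.41 -0.111 [ 87  88  88  90  90  91 112 113 116 116 119 120]
0.41 -0.104 [ 87  89  90 114 114 114 116 116 117 118 118 119]
0.41 -0.097 [ 84  84  89  90  92  92 116 116 117 117 119 119]
0.41 -0.09 [ 80  84  84  86  86  88  89  92 111 116 117 119]
0.41 -0.083 [ 85  85  87  88  88  89  92 112 116 117 120 120]
0.41 -0.076 [ 85  87  88  89  89  89  91  93 114 115 115 118]
0.41 -0.069 [ 64  65  67  67  79  83  86  93 114 114 114 117]
0.41 -0.062 []
0.49 -0.125 [ 57  58  73  76  78  79  80  80  81 114 115 117]
0.49 -0.118 [ 85  86  86 113 113 114 115 116 116 117 117 120]
0.49 -0.111 [ 81  84  84  85  85  86  86 116 116 117 119 120]
0.49 -0.104 [ 82  83  87  87  88 113 114 114 115 116 117 120]
0.49 -0.097 [ 85  85  86  86  87  88  88  91 117 118 119 120]
0.49 -0.09 [ 86  88  88  88  89  91 113 116 119 119 119 120]
0.49 -0.083 [ 88  89  90  90  91  92 111 115 115 115 117 120]
0.49 -0.076 [ 91  91  94 113 114 114 116 117 118 118 119 119]
0.49 -0.069 [60 62 65 65 68 70 71 76 84 87 93 93]
0.49 -0.062 []
1.45
```

Emit:
send_rows --moves '[46,-16,0,0,0,0.03,0,93,-32,0,0,0,0.06,0,140,-48,0,0,0,0.09,0,187,-64,0,0,0,0.12,0,234,-80,0,0,0,0.15,0,281,-96,0,0,0,0.18,0,328,-112,20,0,0,0.21,0,372,-126,50,0,0,0.235,0]'

```text
time_s: 2.25
eef_pos: [0.4785, -0.3653, 0.1872]
orientation: [179.8, -0.2, 1.5]
wrist_force: [0.4, 0.4, -0.4]
opening: -0.002
grip_force: 0.0
```

Emit:
send_rows --moves '[5,0,40,0,0,0,0,5,0,80,0,0,0,0,5,0,120,0,0,0,0,5,0,150,0,0,0,0,5,0,160,0,0,0,0,5,-10,160,0,0,0,0,5,-20,160,0,0,0,0,5,-30,160,0,0,0,0]'

```text
time_s: 3.05
eef_pos: [0.481, -0.3357, 0.0278]
orientation: [179.9, -0.1, 1.5]
wrist_force: [0.5, -0.7, 0.4]
opening: -0.003
grip_force: 0.0
```

Emit:
send_rows --moves '[2,-8,0,0,0,0,0,3,-16,0,0,0,0,0,3,-24,0,0,0,0,0,3,-32,0,0,0,0,0,3,-40,0,0,0,0,0,3,-46,0,0,0,0,0,3,-50,0,0,0,0,0,3,-52,0,0,0,0,0]'

```text
time_s: 3.85
eef_pos: [0.4816, -0.2834, 0.0259]
orientation: [-180.0, -0.0, 1.5]
wrist_force: [1.3, -2.3, 1.6]
opening: -0.0
grip_force: 1.1
```

```bash
cat > t.py <<'E'
from h import *
p=bot.capture("top"); ok=p["z_map"]>0; P=pts(p,ok)
T=P[(P[:,2]>.030)&(P[:,2]<.042)&(P[:,1]<-.12)&(P[:,1]>-.33)&(P[:,0]>.40)&(P[:,0]<.475)]
print(T[:,1].min(),T[:,1].max()); o=bot.observe(); print(o["time_s"],o["eef_pos"],o["wrist_force"])
E
python3 t.py
```

```text
-0.19778705129349222 -0.1266801652951671
3.9 [ 0.48150043 -0.28319638  0.02578625] [ 1.10076747 -1.01280999  0.71243899]
```

Emit:
send_rows --moves '[0,-5,0,0,0,0,0,0,-10,0,0,0,0,0,0,-14,0,0,0,0,0,0,-18,0,0,0,0,0,0,-21,0,0,0,0,0,0,-23,0,0,0,0,0,0,-25,0,0,0,0,0,0,-25,0,0,0,0,0]'

```text
time_s: 4.7
eef_pos: [0.4813, -0.2691, 0.0271]
orientation: [178.8, 0.1, 1.2]
wrist_force: [-1.7, -33.1, -7.1]
opening: -0.002
grip_force: 13.5
```

Emit:
send_rows --moves '[0,15,0,0,0,0,0,0,40,0,0,0,0,0,0,60,-10,0,0,0,0,0,60,-50,0,0,0,0,0,60,-90,0,0,0,0,0,60,-130,0,0,0,0,0,60,-170,0,0,0,0,0,60,-210,0,0,0,0]'

```text
time_s: 5.5
eef_pos: [0.4814, -0.3176, 0.2367]
orientation: [-179.9, 0.1, 1.5]
wrist_force: [0.6, -1.0, 0.8]
opening: 0.003
grip_force: 0.0
```

```bash
python3 t.py
python3 - <<'E'
from h import *
p=bot.capture("wrist"); q=bot.capture("top")
a=cv2.resize(p["pixels"],(400,300)); b=cv2.resize(q["pixels"][150:270,180:340],(400,300))
cv2.imwrite('pics/e.png',np.hstack([a,b])[:,:,::-1])
E
```

```text
-0.2584712718315566 -0.12667294229657775
5.55 [ 0.48411803 -0.31931961  0.24399783] [ 1.41496083 -1.3269842   5.36118458]
```

View pics/e.png

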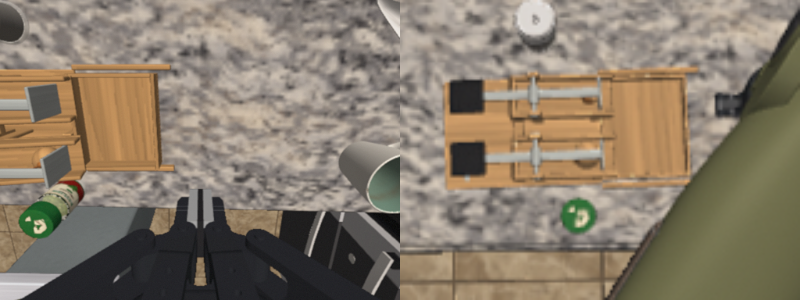

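Emit:
send_rows --moves '[-4,-45,0,0,0,0,0,-9,-90,0,0,0,0,0,-13,-135,0,0,0,0,0,-18,-180,0,0,0,0,0,-22,-225,0,0,0,0,0,-27,-270,0,0,0,0,0,-31,-315,0,0,0,0,0,-36,-361,0,0,0,0,0]'

```text
time_s: 6.45
eef_pos: [0.4355, 0.0276, 0.234]
orientation: [-179.1, 0.2, 2.9]
wrist_force: [0.1, 0.4, -0.5]
opening: 0.003
grip_force: 0.0
```

Run:
```python
from h import *
p=bot.capture("side"); p=bot.capture("side"); o=bot.observe(); print(o["eef_pos"],o["orientation"],o["qpos"])
cv2.imwrite('pics/f.png',cv2.resize(p["pixels"][120:270,150:350],(800,600))[:,:,::-1])
```

```text
[0.43538666 0.02768708 0.23408179] [-179.0595409     0.23615422    2.99922337] [  2.92557306   0.43401915 -23.20048729  66.60285658   0.94015476
 179.92634041]
```

View pics/f.png

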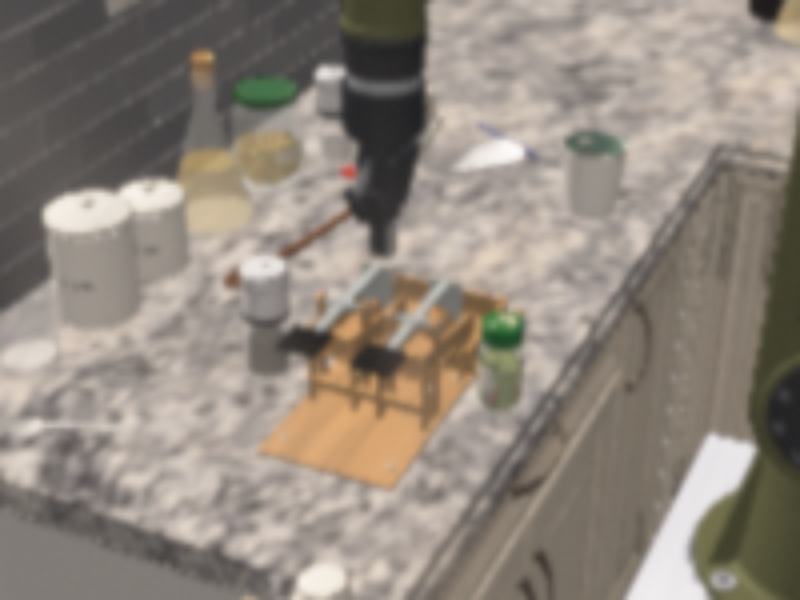

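Emit:
send_rows --moves '[0,0,0,0,0,-0.08,0,0,0,0,0,0,-0.17,0,0,0,20,0,0,-0.17,0,0,0,40,0,0,-0.17,0,0,0,60,0,0,-0.17,0,0,0,70,0,0,-0.17,0,0,0,70,0,0,-0.17,0,0,0,70,0,0,-0.17,0]'

```text
time_s: 7.35
eef_pos: [0.4376, 0.0255, 0.1658]
orientation: [-179.2, -0.1, 12.4]
wrist_force: [0.1, 1.2, -0.8]
opening: 0.002
grip_force: 0.0
```

Emit:
send_rows --moves '[2,-7,0,0,0,0,0,4,-15,0,0,0,0,0,4,-15,10,0,0,0,0,4,-15,20,0,0,0,0,4,-15,28,0,0,0,0,4,-15,32,0,0,0,0,4,-15,32,0,0,0,0,4,-15,32,0,0,0,0]'

```text
time_s: 8.15
eef_pos: [0.4384, 0.0416, 0.134]
orientation: [-179.2, -0.1, 12.4]
wrist_force: [-0.3, 0.6, -0.4]
opening: 0.003
grip_force: 0.0
```

Emit:
send_rows --moves '[0,0,6,0,0,0,0,0,0,12,0,0,0,0,0,0,18,0,0,0,0,0,0,24,0,0,0,0,0,0,30,0,0,0,0,0,0,36,0,0,0,0,0,0,40,0,0,0,0,0,0,43,0,0,0,0]'

```text
time_s: 8.95
eef_pos: [0.4381, 0.0422, 0.0907]
orientation: [-179.2, -0.1, 12.4]
wrist_force: [-0.4, 0.4, 2.5]
opening: -0.001
grip_force: 1.0
```

Emit:
send_rows --moves '[0,0,2,0,0,0,0,0,0,3,0,0,0,0,0,0,3,0,0,0,0,0,0,3,0,0,0,0,0,0,3,0,0,0,0,0,0,3,0,0,0,0,0,0,3,0,0,0,0,0,0,3,0,0,0,0]'

```text
time_s: 9.75
eef_pos: [0.4383, 0.0424, 0.0881]
orientation: [-179.2, -0.1, 12.4]
wrist_force: [-1.2, 0.3, 2.3]
opening: 0.002
grip_force: 1.1
```

Run:
```python
from h import *
p=bot.capture("side"); q=bot.capture("top"); o=bot.observe(); print(o["eef_pos"],o["wrist_force"])
for n in ["walnut","hazelnut"]:
    for m in(p,q):
        for r in bot.trace(m,n)[:1]: print(n,r["confidence"],r["location"],np.median(pts(m,r["pixels"]),0))
a=cv2.resize(p["pixels"][150:240,200:320],(400,300)); b=cv2.resize(q["pixels"][150:270,180:340],(400,300))
cv2.imwrite('pics/g.png',np.hstack([a,b])[:,:,::-1])
```

```text
[0.43833111 0.04235754 0.08811665] [0.07293169 0.05799809 2.60859726]
walnut 0.37 [140.0, 238.0] [0.36894456 0.26357436 0.03692697]
hazelnut 0.68 [274.4, 210.3] [ 0.35600951 -0.0903817   0.06206696]
```

View pics/g.png

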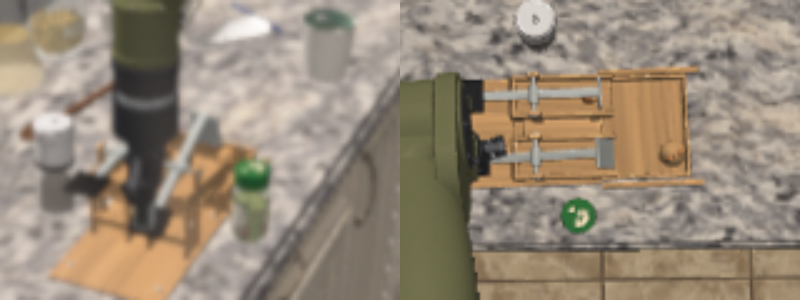

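The picture shows the walnut in the tray at (672,152) in the top half-view and the hazelnut still behind the right gate at about (588,98). I'll release the paddle by rising straight up.

Emit:
send_rows --moves '[0,0,-7,0,0,0,0,0,0,-14,0,0,0,0,0,0,-21,0,0,0,0,0,0,-28,0,0,0,0,0,0,-38,0,0,0,0,0,0,-60,0,0,0,0,0,0,-90,0,0,0,0,0,0,-120,0,0,0,0]'

```text
time_s: 10.85
eef_pos: [0.4379, 0.0402, 0.2094]
orientation: [-179.2, -0.1, 12.4]
wrist_force: [0.2, 1.0, 0.1]
opening: -0.004
grip_force: 0.0
```

Emit:
send_rows --moves '[0,0,-10,0,0,0,0,0,0,-10,0,0,0,0,0,0,-10,0,0,0,0,0,0,-10,0,0,0,0,0,0,-10,0,0,0,0,0,0,-10,0,0,0,0,0,0,-10,0,0,0,0,0,0,-10,0,0,0,0]'

```text
time_s: 11.65
eef_pos: [0.4384, 0.0404, 0.2179]
orientation: [-179.2, -0.1, 12.4]
wrist_force: [-0.6, 0.3, -1.0]
opening: 0.001
grip_force: 0.0
```

```bash
python3 t.py
python3 - <<'E'
from h import *
p=bot.capture("side"); q=bot.capture("top")
a=cv2.resize(p["pixels"][150:240,200:320],(400,300)); b=cv2.resize(q["pixels"][150:270,180:340],(400,300))
cv2.imwrite('pics/i.png',np.hstack([a,b])[:,:,::-1])
E
```

```text
-0.25849561679172195 -0.13002751176569294
11.7 [0.43843461 0.04042294 0.21795414] [-0.57468809 -0.00463326  0.12459559]
```

View pics/i.png

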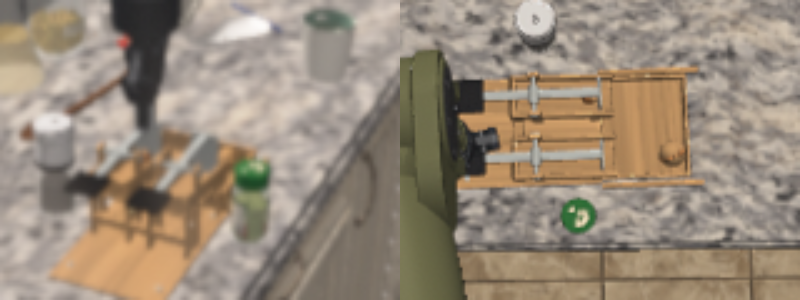

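The picture shows both paddles level and both gates shut. The walnut rests in the home tray at (672,152), the hazelnut is still behind its gate, and the jar and grinder have not moved.

```bash
python3 -c "
from cell import bot
print(bot.job_done())"
```

```text
the job is handed in; nothing more can be done
None
```

The job is handed in: I pushed the tray home against its stop, then pressed and released the left paddle, and the walnut is in the tray with the hazelnut still shut in; the interface gave no verdict.

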